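# Open the mixer's combination lock on the lab jack

## Robot

A 7-joint arm with a two-finger parallel gripper is mounted at the origin on the work surface. World frame = base frame: x ahead of the robot, y to its left, z up, the work surface at z = 0. Lengths are in m, angles in rad, forces in N, time in s.
With the tool pointing down it reaches from about 0.425 to 0.925 m from the base axis. Payload 6.8 kg.
Tool frame: the origin (TCP) lies between the finger pads; the fingertips stand 19 mm ahead of it and the grasp point (between the pads) is the TCP (env.tcp_to_tips is the distance from the TCP to the fingertips, in m); z points along the fingers, y is the line along which they close (so a half turn about z gives the same grasp; the last joint's range is limited). The gripper opens to 88 mm and grips with 3 to 60 N. Pads are 20 mm wide; open, the fingers measure 115 mm over their backs; the gripper's body (75 mm by 178 mm) begins 61 mm behind the grasp point.
Start: joints at [-1.302, 0.477, 0.022, 1.555, -0.011, 1.109, -0.083], TCP at [0.248, 0.628, 0.242] pointing down, gripper open.
Joint ranges: [-2.96, 2.96], [-0.34, 2.1], [-1.41, 1.46], [0.24, 2.44], [-1.37, 4.51], [0.17, 1.92], [-2.96, 2.96]. Speed limits (rad/s): [2.39, 2.39, 3.14, 3.14, 3.14, 3.14, 3.14].

## Interface

Orientations are given as a rotation vector (axis times angle).
In Python, from bench import env gives the robot as it stands.
- The arm moves only by the shell command python3 -m inch 'ROWS' [FORCE]. ROWS is JSON, a list of rows, each a list of 7 numbers: the opening, from 0 (shut) to 1 (fully open), then the shift along the tool's x, y, z in m, then the turn, a rotation vector about the tool's x, y, z in rad. In form: [[gripper, dx, dy, dz, rx, ry, rz], ...]. A call has 1 to 10 rows; each row shifts and turns the commanded pose from where the row before left it, along the tool's axes as they then stand; what a row does not reach is not made up. A row lasts 1/12 s, in which the tool goes at most 41.7 mm and 7.16 degrees, less where a joint would pass 70% of its speed; a pose out of reach is approached as far as the arm can. A call is refused whole if a number of a shift passes 0.0417 or a number of a turn 0.125, either way. A call with a gripper value outside its range is refused whole. The fingers move at their own pace and stop on an object; FORCE is the grip in N (left out, the last holds). Time passes only in rows, so rows that do not move let the fingers close. It gives the time, the measured TCP pose, the force, the opening and the grip force at its end, in the units of the state.
- env.observe(): the state, without advancing time (a new reading comes with each control period).
- env.camera(name): name is "side" or "top"; returns a dict with "frame" (420x560x3 uint8, red, green, blue), "depth" (420x560 float32, m along the optical axis (not along the pixel's ray), 0 where there is no reading), "fx", "fy", "cx", "cy" (pixels), "dist_coeffs" ([k1, k2, p1, p2, k3] as OpenCV has them; the pictures are not rectified), "extrinsics" (4x4, takes a point from world to camera coordinates). Camera axes: x right, y up, looking along -z (the intrinsics and any distortion apply to the point x, -y, -z); pixel columns grow to the right and rows downward; lengths in m; the calibration is good to about 2 mm. A picture is of the moment at which its call begins.
- env.hand_in(): hands the job in; it is judged then, once.
Trained networks look in the newest picture that a camera, given by its name, has taken for a name from the list of things; names that differ only in an ending like _2 or _b are one class to them, and where a whole thing is asked for, a point or a joint stands for the part that bears it (a point fixed in the world has none). Each returns a list of dicts, best first, with "conf" (0 to 1); they miss things now and then, are a little off and sometimes report something else, mostly with a low value. They report only what shows in the picture. A call takes as long as a camera call. They do not tell look-alikes from the thing itself.
- env.regions_of(camera, name): "mask" (420x560 bool, what is visible of it).
- env.tip_of(camera, name): "location" ([x, y, z] in m, in world coordinates, good to about 4 mm: a listed point, or the origin of a listed thing).
The state is a dict: "t": time; "joints": joint angles; "dq": joint speeds; "joint_torque": joint torques, N m; "position": TCP position; "tool_rot": TCP orientation; "wrist_force": force on the tool from outside, world axes, zero at the start; "moment": the same for the moment, N m; "gripper_width": opening from 0.0 (shut) to 1.0 (fully open); "grasp_force": force on a finger pad.
Only numpy, scipy, OpenCV 4.12 (cv2) and the standard library are available. Lean on these libraries where they do the work, as an engineer would, in place of code of your own. Each camera call takes 0.05 s, during which the arm holds its last target. There are 200 camera calls.

## Task

Set the red combination lock, dial up, all the way down into the square recess on top of the small blue lab jack with its shackle out over the yellow lip, then turn the dial until its white mark clicks in at the yellow index by the shackle and pull the shackle straight out to its stop while the lock stays in the recess. Then pick the lock up by the bow of the opened shackle and finish still holding it by the bow, still, with the lock's body at least 5 cm above where it sat and the shackle still open. Leave the steel pot, the amber jar and the screwdriver where they are.

Things in the scene. Friction and masses are not known exactly. Their poses are not given: they have to be found in the camera images.
- lock: Loose red combination padlock, 0.35 to 0.53 kg, lying on its back, dial up. Body 56 (x) x 54 (y) x 28 (z) mm; origin at the centre of the body's underside, z up through the dial, x towards the shackle. The round black dial stands centred on the top face; a yellow index bar lies there between dial and shackle.
- lock_mid (a point): Centre of the lock's body, 14 mm above its underside; 94 mm above the bench when seated.
- dial_top (a point): Centre of the dial's top face, 46.5 mm above the lock's underside. The dial is a ribbed cylinder 36 mm in diameter and 18 mm tall (from 28.5 to 46.5 mm above the underside). Axes turn with the dial: x points to the white mark.
- dial (a joint): Dial angle about the lock's z, rad; 0 = white mark at the yellow index (towards the shackle), positive = turned counter-clockwise seen from above. Starts at about +0.5 to +2.0, to be turned clockwise. Notch every 0.628 rad (36 degrees): about 0.06 N m to leave one, then a spring snaps it into the next; let go, it settles in the nearest notch.
- shackle (a joint): How far the shackle is pulled out along the lock's x, m: 0 closed, 0.016 at its stop. It comes out only with the dial within about 7 degrees of zero (else 1 to 3 mm of play), against about 1.5 N of friction; it stays where left and cannot come off. While it is out the dial cannot turn.
- shackle_bow (a point): Middle of the shackle's cross bar, a 9 mm round steel bar along the lock's y, 14 mm above the underside; closed, it lies 70.5 mm from the lock's centre along the lock's x (86.5 mm when open). Between it and the body is a window 38 mm long (closed) and 27 mm wide between the two legs. Held by the bow in the air, the lock may swing down and hang from it.
- stand: Small blue lab jack fixed to the bench; origin at the centre of its underside (the bench), x towards the yellow lip, z up. Its top is a square tray 70 x 70 mm outside with a recess 62 x 62 mm, floor 80 mm above the bench, and lips 4 mm thick and 7 mm high all round; the lip at +x is yellow, the others are blue. The base plate is 100 (x) x 90 (y) mm, 8 mm thick.
- recess (a point): Centre of the recess floor, 80 mm above the bench; axes as the stand's.
- pot: Bystander: plain round steel pot, 80 mm in diameter and 85 mm tall, origin at the centre of its underside.
- jar: Bystander: amber glass jar, 52 mm in diameter and 75 mm tall, origin at the centre of its underside.
- driver: Bystander: orange-handled screwdriver 200 mm long lying along its own x, 26 mm thick; origin under its middle.
Things that resemble listed ones, but are neither listed nor needed, are in the scene too. Several things have the shape of the stand; the one meant has the colours described above.

How it is judged:
By the outcome, as a careful person would: the job done as asked, in the order asked, and still so for the second after the job is handed in, while the arm keeps its last pose, push and grip.
It also fails if it takes over 72 s, if anything falls off the work surface, if the arm or the gripper's body presses on something with over 40 N, if the wrist force passes 120 N, or if a joint passes its speed limit or range.

## Working session

There is one attempt and no reset: what is moved stays moved. The work goes in short steps, Python scripts to look and compute and a shell command to move; the robot and the scene stay as the last step left them, time stands still between calls to the robot, and variables do not carry over. Pictures are saved under pics/ and viewed, at most 10 in all, crops included, and the job is handed in when it is done.

```bash
ls; mkdir -p pics
cat > h.py <<'E'
from bench import env
import numpy as np, cv2
from scipy.spatial.transform import Rotation as R
def K(c): return np.array([[c['fx'],0,c['cx']],[0,c['fy'],c['cy']],[0,0,1.]])
def world(c,u,v,d=None):
    """pixels -> world points using depth"""
    u=np.atleast_1d(u);v=np.atleast_1d(v)
    if d is None: d=c['depth'][v.astype(int),u.astype(int)]
    n=cv2.undistortPoints(np.stack([u,v],1).astype(float)[:,None],K(c),np.array(c['dist_coeffs']))[:,0]
    p=np.stack([n[:,0]*d,-n[:,1]*d,-d,np.ones(len(u))*1.],1)
    return (np.linalg.inv(c['extrinsics'])@p.T).T[:,:3]
def project(c,P):
    P=np.atleast_2d(P);q=(c['extrinsics']@np.c_[P,np.ones(len(P))].T).T[:,:3]*[1,-1,-1]
    return cv2.projectPoints(q,np.zeros(3),np.zeros(3),K(c),np.array(c['dist_coeffs']))[0][:,0]
def save(c,name): cv2.imwrite('pics/'+name,c['frame'][...,::-1])
E
python3 - <<'E'
from h import *
for n in ('top','side'):
    c=env.camera(n); save(c,n+'0.png')
    for k in ('lock','dial_top','shackle_bow','lock_mid','stand','recess','pot','jar','driver'):
        for r in env.tip_of(n,k)[:4]:
            print(n,k,round(r['conf'],2),np.round(r['location'],3),project(c,r['location'])[0].round())
s=env.observe();print(s['t'],s['position'],s['tool_rot'])
E
```

```text
pics
top lock 0.79 [ 0.498 -0.2   -0.005] [347. 235.]
top dial_top 0.69 [ 0.496 -0.203  0.044] [352. 236.]
top dial_top 0.44 [0.562 0.44  0.004] [115. 215.]
top shackle_bow 0.68 [ 0.567 -0.192  0.012] [345. 210.]
top lock_mid 0.56 [ 0.493 -0.203  0.011] [349. 237.]
top stand 0.93 [ 0.527  0.147 -0.003] [221. 226.]
top stand 0.91 [0.368 0.041 0.001] [260. 284.]
top recess 0.96 [0.523 0.143 0.08 ] [218. 227.]
top recess 0.95 [0.365 0.042 0.079] [259. 289.]
top pot 0.92 [ 0.754 -0.018 -0.003] [280. 144.]
top pot 0.35 [ 0.497 -0.202 -0.001] [348. 235.]
top jar 0.87 [ 0.64  -0.394  0.001] [415. 183.]
top driver 0.84 [0.562 0.44  0.005] [114. 215.]
side lock 0.84 [ 0.498 -0.199 -0.002] [268. 282.]
side dial_top 0.62 [ 0.497 -0.203  0.05 ] [268. 269.]
side shackle_bow 0.72 [ 0.563 -0.193  0.01 ] [297. 270.]
side shackle_bow 0.5 [ 0.638 -0.387 -0.001] [363. 344.]
side lock_mid 0.55 [ 0.488 -0.202  0.013] [264. 280.]
side stand 0.84 [0.361 0.044 0.003] [189. 213.]
side recess 0.9 [0.526 0.147 0.082] [246. 152.]
side recess 0.89 [0.367 0.046 0.079] [188. 188.]
side pot 0.94 [ 0.749 -0.017  0.001] [347. 203.]
side jar 0.82 [ 0.636 -0.391  0.   ] [363. 345.]
side driver 0.76 [ 0.566  0.442 -0.002] [239. 116.]
1.0 [0.24834728 0.62765869 0.24165745] [-5.88321115e-01 -3.08598401e+00  1.60881659e-05]
```

View pics/top0.png

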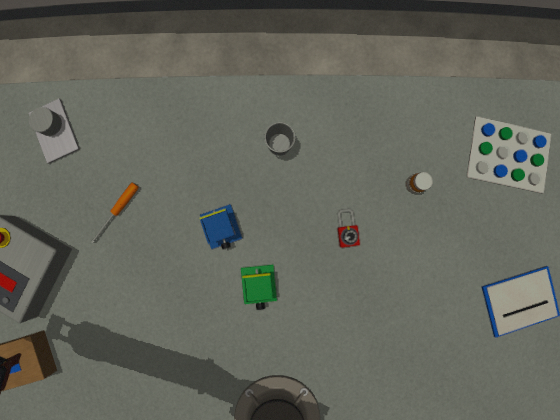

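Run:
```python
import cv2,numpy as np
t=cv2.imread('pics/top0.png');s=cv2.imread('pics/side0.png')
f=lambda im,x,y,w,h:cv2.resize(im[y:y+h,x:x+w],(400,300),interpolation=cv2.INTER_CUBIC)
cv2.imwrite('pics/crop0.png',np.vstack([np.hstack([f(t,190,190,120,120*3//4+20),f(t,310,190,80,60)]),np.hstack([f(s,150,120,140,105),f(s,230,240,80,60)])]))
```

```text
(no output)
```

View pics/crop0.png

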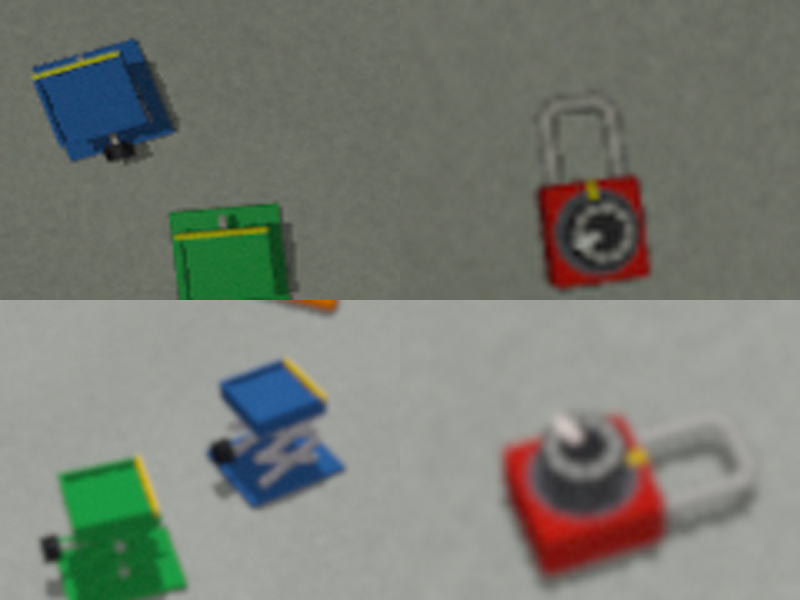

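Two things have the stand's shape: the blue one at top pixel (221,226) and the green one at (259,285). Only the blue one has blue lips with a single yellow lip, so it is the one meant. The lock is at (348,235), with its shackle towards +x and the white mark about 110° CCW of the index, so roughly 1.885 rad. Next I'll measure the yaws.

```bash
cat >> h.py <<'E'
def masks(c):
    hsv=cv2.cvtColor(c['frame'],cv2.COLOR_RGB2HSV);H,S,V=cv2.split(hsv)
    return dict(red=((H<8)|(H>172))&(S>150)&(V>70),blue=(H>100)&(H<120)&(S>120)&(V>50),yel=(H>20)&(H<34)&(S>120)&(V>90))
def pts(c,m,box,zlo,zhi):
    v,u=np.nonzero(m); P=world(c,u,v)
    k=(abs(P[:,0]-box[0])<box[2])&(abs(P[:,1]-box[1])<box[2])&(P[:,2]>zlo)&(P[:,2]<zhi)
    return P[k]
def rect(P):
    (x,y),(w,h),a=cv2.minAreaRect((P[:,:2]*1000).astype(np.float32)); return np.round([x,y,w,h,a],1)
def to(pos,yaw=None):
    """tool-frame shift to pos, and rz so that tool y lies along yaw (mod pi)"""
    s=env.observe();Rt=R.from_rotvec(s['tool_rot']);d=Rt.inv().apply(np.array(pos)-s['position'])
    ty=Rt.as_matrix()[:,1];cur=np.arctan2(ty[1],ty[0]);out=d.round(4)
    rz=None if yaw is None else round(-((yaw-cur+np.pi/2)%np.pi-np.pi/2),4)
    print('t',round(s['t'],2),'pos',s['position'].round(4),'tilt',Rt.as_matrix()[:2,2].round(4),'shift',out,'rz',rz,'j',s['joints'].round(2),'w',round(s['gripper_width'],3),'F',s['wrist_force'].round(1),round(s['grasp_force'],1))
E
python3 - <<'E'
from h import *
for n in('top','side'):
    c=env.camera(n);m=masks(c)
    P=pts(c,m['red'],(.5,-.2,.06),.015,.06);print(n,'lock',len(P),rect(P),P[:,2].mean())
    B=pts(c,m['blue'],(.525,.145,.07),.07,.1);print('tray blue',len(B),rect(B),B.mean(0))
    Y=pts(c,m['yel'],(.525,.145,.09),.07,.1);print('lip',len(Y),rect(Y),Y.mean(0))
    Z=np.r_[B,Y];print('tray',rect(Z),np.median(B[:,2]))
    Y=pts(c,m['yel'],(.525,-.2,.06),.02,.06);print('index',Y.mean(0))
to((.45,.35,.26),.0)
E
```

```text
top lock 149 [ 496.1 -199.    54.2   51.8    7.2] 0.025915313634502772
tray blue 737 [525.9 145.7  69.7  70.1  18.3] [0.52419738 0.14516287 0.08098153]
lip 31 [558.3 155.7   3.9  66.9  17.5] [0.55765877 0.15633059 0.08710271]
tray [526.3 145.8  70.6  70.1  18.3] 0.08036599783430032
index [ 0.51842322 -0.19639202  0.02916297]
side lock 257 [ 493.1 -205.5   55.4   50.1    2.5] 0.02526863860240983
tray blue 525 [521.9 141.7  66.9  72.1  19.5] [0.5206055  0.1389441  0.08111883]
lip 33 [555.4 153.7   5.7  59.9  21.4] [0.55526186 0.15413751 0.08637733]
tray [524.3 142.6  71.8  72.1  19.7] 0.0806733558063949
index [ 0.51517313 -0.20151243  0.03320038]
t 1.1 pos [0.2484 0.6277 0.2417] tilt [ 0. -0.] shift [-0.2897 -0.184  -0.0183] rz 1.194 j [-1.3   0.48  0.02  1.56 -0.01  1.11 -0.08] w 1.003 F [-0.4  1.5 -0.1] 0.0
```

```bash
python3 -m inch '[[1,0,0,0,0,0,0]]'; sed -n 1,5p /dev/null
```

```text
t: 1.18
position: [0.2483, 0.6277, 0.2417]
tool_rot: [0.588, 3.086, 0.0]
wrist_force: [-0.5, -0.5, -0.4]
gripper_width: 1.001
grasp_force: 0.0
```

```bash
python3 -m inch '[[1,-0.036,-0.023,-0.002,0,0,0],[1,-0.036,-0.023,-0.002,0,0,0],[1,-0.036,-0.023,-0.002,0,0,0],[1,-0.036,-0.023,-0.002,0,0,0],[1,-0.036,-0.023,-0.002,0,0,0],[1,-0.036,-0.023,-0.002,0,0,0],[1,-0.036,-0.023,-0.002,0,0,0],[1,-0.036,-0.023,-0.002,0,0,0]]' 20; python3 -c "
from h import *
to((.5,.05,.25),np.radians(97.3))"
```

```text
t: 1.85
position: [0.4442, 0.3559, 0.2577]
tool_rot: [0.588, 3.086, 0.001]
wrist_force: [1.0, 0.1, 0.2]
gripper_width: 0.999
grasp_force: 0.0
t 1.85 pos [0.4442 0.3559 0.2577] tilt [0.0004 0.0006] shift [-0.1644 -0.264   0.0075] rz -0.5041 j [-0.89  0.29  0.12  1.8  -0.04  1.05  0.45] w 0.999 F [1.  0.1 0.2] 0.0
```

```bash
python3 -m inch '[[1,-0.018,-0.0356,0.003,0,0,0],[1,-0.018,-0.0356,0.003,0,0,0],[1,-0.018,-0.0356,0.003,0,0,0],[1,-0.018,-0.0356,0.003,0,0,0],[1,-0.018,-0.0356,0.003,0,0,0],[1,-0.018,-0.0356,0.003,0,0,0],[1,-0.018,-0.0356,0.003,0,0,0],[1,-0.018,-0.0356,0.003,0,0,0],[1,-0.018,-0.0356,0.003,0,0,0],[1,-0.018,-0.0356,0.003,0,0,0]]'; python3 -c "
from h import *
to((.497,-.201,.17),np.radians(97.3))"
```

```text
t: 2.68
position: [0.4796, -0.0414, 0.2275]
tool_rot: [0.588, 3.085, 0.001]
wrist_force: [1.1, -0.4, -0.9]
gripper_width: 0.995
grasp_force: 0.0
t 2.68 pos [ 0.4796 -0.0414  0.2275] tilt [0.0011 0.0004] shift [-0.0748 -0.142   0.0575] rz -0.504 j [-0.37  0.17  0.37  2.04 -0.08  0.94  1.23] w 0.995 F [ 1.1 -0.4 -0.9] 0.0
```

```bash
python3 -m inch '[[1,-0.0187,-0.0355,0.014,0,0,0],[1,-0.0187,-0.0355,0.014,0,0,0],[1,-0.0187,-0.0355,0.014,0,0,0],[1,-0.0187,-0.0355,0.014,0,0,0],[1,0,0,0,0,0,-0.1],[1,0,0,0,0,0,-0.1],[1,0,0,0,0,0,-0.1],[1,0,0,0,0,0,-0.1],[1,0,0,0,0,0,-0.1],[1,0,0,0,0,0,0]]'
python3 - <<'E'
from h import *
to((.497,-.201,.12),np.radians(97.3))
for n in('top','side'):
    c=env.camera(n);m=masks(c)
    P=pts(c,m['red'],(.5,-.2,.06),.0,.06);print(n,len(P),rect(P))
    for k in('lock','lock_mid','dial_top','shackle_bow'):
        print(k,[(round(r['conf'],2),np.round(r['location'],4)) for r in env.tip_of(n,k)[:1]])
    save(c,n+'1.png')
E
```

```text
t: 3.52
position: [0.4968, -0.1961, 0.1725]
tool_rot: [-0.199, 3.135, 0.0]
wrist_force: [0.3, -0.5, 0.0]
gripper_width: 1.001
grasp_force: 0.0
t 3.52 pos [ 0.4968 -0.1961  0.1725] tilt [0.0005 0.0001] shift [ 0.0004 -0.0049  0.0525] rz -0.0009 j [-0.    0.34  0.32  1.98 -0.14  0.85  2.09] w 1.001 F [ 0.3 -0.5  0. ] 0.0
top 6 [ 476.8 -214.8    3.7   11.9   40.8]
lock [(0.62, array([ 0.4961, -0.1993, -0.0022]))]
lock_mid [(0.53, array([ 0.4931, -0.2055,  0.0135]))]
dial_top [(0.46, array([ 0.4922, -0.1973,  0.0465]))]
shackle_bow [(0.55, array([ 0.565 , -0.1954,  0.0135]))]
side 311 [ 492.3 -205.2   52.7   50.2    5.6]
lock [(0.73, array([ 0.494 , -0.1998, -0.0042]))]
lock_mid [(0.95, array([ 0.4912, -0.2032,  0.0116]))]
dial_top [(0.62, array([ 0.4941, -0.199 ,  0.0443]))]
shackle_bow [(0.7, array([ 0.5634, -0.1902,  0.015 ]))]
```

```bash
python3 -m inch '[[1,0.002,-0.0046,0.03,0,0,0],[1,0,0,0.03,0,0,0],[1,0,0,0.03,0,0,0],[1,0,0,0.03,0,0,0],[1,0,0,0.0225,0,0,0],[1,0,0,0,0,0,0]]'; python3 -m inch '[[0.5,0,0,0,0,0,0],[0.5,0,0,0,0,0,0],[0.5,0,0,0,0,0,0],[0.5,0,0,0,0,0,0],[0.5,0,0,0,0,0,0],[0.5,0,0,0,0,0,0]]' 30
```

```text
t: 4.52
position: [0.4925, -0.1997, 0.026]
tool_rot: [0.193, -3.129, -0.004]
wrist_force: [0.2, -0.4, 1.2]
gripper_width: 0.996
grasp_force: 0.0
t: 5.02
position: [0.4958, -0.2006, 0.0308]
tool_rot: [-0.193, 3.134, 0.0]
wrist_force: [-0.6, 1.6, 5.9]
gripper_width: 0.616
grasp_force: 30.0
```

```bash
python3 -m inch '[[0.5,0,0,-0.02,0,0,0],[0.5,0,0,-0.03,0,0,0],[0.5,0,0,-0.04,0,0,0],[0.5,0,0,-0.04,0,0,0],[0.5,0,0,-0.04,0,0,0],[0.5,0,0,0,0,0,0]]';  python3 -c "
from h import *
to((.526,.145,.2),np.radians(108.3))"
```

```text
t: 5.52
position: [0.4987, -0.2025, 0.207]
tool_rot: [-0.191, 3.124, -0.005]
wrist_force: [1.5, -0.9, -5.3]
gripper_width: 0.613
grasp_force: 30.0
t 5.52 pos [ 0.4987 -0.2025  0.207 ] tilt [ 0.0115 -0.0025] shift [-0.0694  0.3416  0.0064] rz -0.1971 j [-0.01  0.29  0.34  1.95 -0.12  0.91  2.08] w 0.613 F [ 1.5 -0.9 -5.3] 30.0
```

```bash
python3 -m inch '[[0.5,-0.006,0.02,0,0,0,0],[0.5,-0.006,0.035,0,0,0,0],[0.5,-0.006,0.035,0,0,0,0],[0.5,-0.008,0.035,0,0,0,0],[0.5,-0.008,0.035,0,0,0,0],[0.5,-0.008,0.035,0,0,0,0],[0.5,-0.008,0.035,0,0,0,0],[0.5,-0.006,0.035,0,0,0,0],[0.5,-0.006,0.035,0,0,0,0],[0.5,-0.004,0.02,0,0,0,0]]'; python3 -m inch '[[0.5,0,0.01,0,0,0,-0.1],[0.5,0,0,0,0,0,-0.1],[0.5,0,0,0,0,0,0],[0.5,0,0,0,0,0,0]]'
python3 - <<'E'
from h import *
to((.526,.145,.14),np.radians(108.3))
for n in('top','side'):
    c=env.camera(n);m=masks(c)
    print(n)
    P=pts(c,m['red'],(.52,.145,.06),.12,.26);print(len(P),rect(P) if len(P)>3 else 0)
    for k in('lock','lock_mid','dial_top','shackle_bow','recess'):
        print(k,[(round(r['conf'],2),np.round(r['location'],4)) for r in env.tip_of(n,k)[:2]])
    save(c,n+'2.png')
E
```

```text
t: 6.35
position: [0.5199, 0.1296, 0.1985]
tool_rot: [0.2, -3.133, -0.002]
wrist_force: [0.8, 0.1, -4.7]
gripper_width: 0.614
grasp_force: 30.0
t: 6.68
position: [0.5193, 0.1342, 0.1987]
tool_rot: [0.5, -3.099, 0.001]
wrist_force: [-0.1, 0.3, -4.6]
gripper_width: 0.613
grasp_force: 30.0
t 6.68 pos [0.5193 0.1342 0.1987] tilt [-0.002  -0.0009] shift [-0.0099  0.0082  0.0587] rz 0.0006 j [-0.49  0.3   0.15  1.94 -0.06  0.91  1.57] w 0.613 F [-0.1  0.3 -4.6] 30.0
top
0 0
lock [(0.34, array([ 0.7515, -0.0178, -0.0022]))]
lock_mid []
dial_top []
shackle_bow [(0.57, array([0.5873, 0.1525, 0.18  ]))]
recess [(0.6, array([0.3646, 0.0427, 0.0799]))]
side
238 [511.4 112.8  38.8  65.7  66.8]
lock [(0.93, array([0.5213, 0.133 , 0.169 ]))]
lock_mid [(0.87, array([0.5153, 0.1331, 0.1798]))]
dial_top []
shackle_bow [(0.46, array([0.5849, 0.156 , 0.1814]))]
recess [(0.6, array([0.5253, 0.1422, 0.0791])), (0.59, array([0.3666, 0.044 , 0.0836]))]
```

```bash
python3 -m inch '[[0.5,-0.0085,0.0075,0,0,0,0],[0.5,0,0,0.02,0,0,0],[0.5,0,0,0.02,0,0,0],[0.5,0,0,0.02,0,0,0],[0.5,0,0,0.01,0,0,0],[0.5,0,0,0,0,0,0],[0.5,0,0,0,0,0,0]]'
python3 - <<'E'
from h import *
to((.525,.144,.111),np.radians(108.3))
o=[]
for n in('top','side'):
    c=env.camera(n); f=c['frame'];u,v=project(c,(.535,.145,.1))[0].astype(int)
    o.append(cv2.resize(f[v-38:v+38,u-50:u+50],(400,300),interpolation=cv2.INTER_CUBIC))
    for k in('lock','lock_mid','shackle_bow'):
        print(k,[(round(r['conf'],2),np.round(r['location'],4)) for r in env.tip_of(n,k)[:1]])
cv2.imwrite('pics/p3.png',np.hstack(o)[...,::-1])
E
```

```text
t: 7.87
position: [0.5261, 0.1451, 0.1298]
tool_rot: [0.506, -3.1, 0.0]
wrist_force: [0.5, -0.4, -5.1]
gripper_width: 0.614
grasp_force: 30.0
t 7.87 pos [0.5261 0.1451 0.1298] tilt [-0.0005 -0.0001] shift [ 0.0013 -0.0007  0.0188] rz 0.004 j [-0.49  0.41  0.13  1.97 -0.07  0.77  1.58] w 0.614 F [ 0.5 -0.4 -5.1] 30.0
lock []
lock_mid []
shackle_bow [(0.47, array([0.5912, 0.1651, 0.1118]))]
lock [(0.63, array([0.5277, 0.1454, 0.0986]))]
lock_mid []
shackle_bow [(0.56, array([0.5911, 0.1667, 0.1116]))]
```

View pics/p3.png

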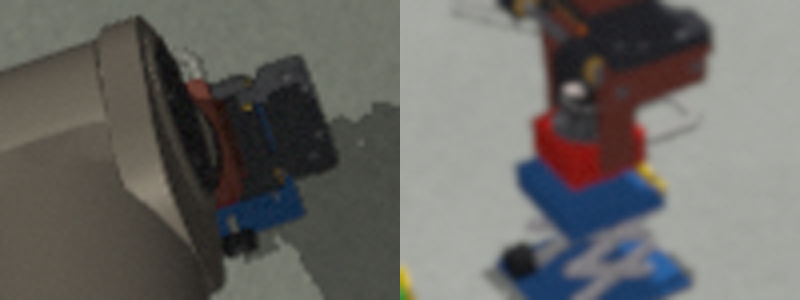

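The side view shows the lock above the blue tray, with the shackle over the yellow lip side. I'm lowering it gently.

```bash
python3 -m inch '[[0.5,0,0,0.006,0,0,0],[0.5,0,0,0.005,0,0,0],[0.5,0,0,0.004,0,0,0],[0.5,0,0,0.002,0,0,0],[0.5,0,0,0,0,0,0],[0.5,0,0,0,0,0,0]]'; python3 -c "
from h import *
to((.525,.144,.111),np.radians(108.3))"
```

```text
t: 8.77
position: [0.5257, 0.1445, 0.1125]
tool_rot: [0.505, -3.1, 0.0]
wrist_force: [-0.1, -0.0, -4.6]
gripper_width: 0.611
grasp_force: 30.0
t 8.77 pos [0.5257 0.1445 0.1125] tilt [-0.0006 -0.0003] shift [ 0.0008 -0.0003  0.0015] rz 0.0037 j [-0.48  0.43  0.13  1.99 -0.08  0.73  1.58] w 0.611 F [-0.1 -0.  -4.6] 30.0
```

```bash
python3 -m inch '[[0.5,0,0,0.001,0,0,0],[0.5,0,0,0.001,0,0,0],[0.5,0,0,0,0,0,0],[0.5,0,0,0,0,0,0]]'; python3 -m inch '[[0.7,0,0,0,0,0,0],[0.8,0,0,0,0,0,0],[1,0,0,0,0,0,0],[1,0,0,0,0,0,0],[1,0,0,0,0,0,0],[1,0,0,-0.02,0,0,0],[1,0,0,-0.03,0,0,0],[1,0,0,-0.03,0,0,0],[1,0,0,-0.03,0,0,0],[1,0,0,-0.03,0,0,0]]'; python3 -m inch '[[1,0.04,0,-0.03,0,0,0],[1,0.04,0,-0.03,0,0,0],[1,0.03,0,0,0,0,0],[1,0,0,0,0,0,0]]';python3 - <<'E'
from h import *
to((.525,.144,.13),np.radians(108.3))
o=[]
for n in('top','side'):
    c=env.camera(n); f=c['frame'];u,v=project(c,(.535,.145,.1))[0].astype(int)
    o.append(cv2.resize(f[v-30:v+30,u-40:u+40],(400,300),interpolation=cv2.INTER_CUBIC))
    m=masks(c);P=pts(c,m['red'],(.525,.145,.06),.08,.13);print(n,len(P),rect(P),np.percentile(P[:,2],[50,90])) if len(P)>3 else 0
    for k in('lock','lock_mid','dial_top','shackle_bow'):
        print(k,[(round(r['conf'],2),np.round(r['location'],4)) for r in env.tip_of(n,k)[:1]])
cv2.imwrite('pics/p4.png',np.hstack(o)[...,::-1])
E
```

```text
t: 9.1
position: [0.526, 0.1447, 0.1109]
tool_rot: [-0.505, 3.1, 0.0]
wrist_force: [0.1, -0.6, -4.9]
gripper_width: 0.611
grasp_force: 30.0
t: 9.93
position: [0.5257, 0.1445, 0.2524]
tool_rot: [-0.505, 3.101, 0.0]
wrist_force: [-0.2, 0.3, 0.1]
gripper_width: 0.998
grasp_force: 0.0
t: 10.27
position: [0.4307, 0.1122, 0.3021]
tool_rot: [-0.504, 3.1, 0.002]
wrist_force: [-0.9, -0.6, -0.1]
gripper_width: 0.995
grasp_force: 0.0
t 10.27 pos [0.4307 0.1122 0.3021] tilt [0.0005 0.0011] shift [-9.940e-02  1.000e-04  1.722e-01] rz 0.003 j [-0.53  0.02  0.14  2.01 -0.    1.11  1.5 ] w 0.995 F [-0.9 -0.6 -0.1] 0.0
top 189 [527.2 144.9  57.   53.2  18. ] [0.10741574 0.11001607]
lock [(0.72, array([0.5258, 0.1472, 0.078 ]))]
lock_mid [(0.89, array([0.5226, 0.1415, 0.0911]))]
dial_top [(0.69, array([0.5247, 0.1443, 0.1271]))]
shackle_bow [(0.67, array([0.5923, 0.1656, 0.0927]))]
side 230 [518.6 126.5  41.3  66.6  67.6] [0.10300844 0.10852006]
lock [(0.92, array([0.5258, 0.1453, 0.0811]))]
lock_mid [(0.63, array([0.522 , 0.1431, 0.0917]))]
dial_top [(0.45, array([0.5258, 0.1408, 0.126 ]))]
shackle_bow [(0.64, array([0.594 , 0.1672, 0.0947]))]
```

View pics/p4.png

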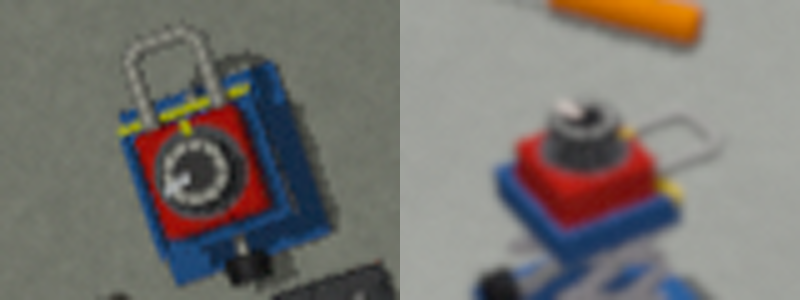

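The lock is seated flat in the recess: the body top is at about 0.108 and the shackle is over the yellow lip. The mark is about 110° CCW, so it has three notches to turn. I'm gripping the dial now.

```bash
python3 -m inch '[[0.8,-0.035,0.0005,0.02,0,0,0],[0.8,-0.035,0,0.02,0,0,0],[0.8,-0.03,0,0.02,0,0,0],[0.8,0,0,0.03,0,0,0],[0.8,0,0,0.03,0,0,0],[0.8,0,0,0.03,0,0,0],[0.8,0,0,0.021,0,0,0],[0.8,0,0,0,0,0,0],[0.8,0,0,0,0,0,0]]'; python3 -c "
from h import *
to((.526,.1447,.131),np.radians(108.3))"
```

```text
t: 11.52
position: [0.5284, 0.146, 0.129]
tool_rot: [0.505, -3.098, 0.001]
wrist_force: [0.7, 1.2, 0.3]
gripper_width: 0.799
grasp_force: 0.0
t 11.52 pos [0.5284 0.146  0.129 ] tilt [-0.0025 -0.0012] shift [ 0.0027 -0.0004 -0.002 ] rz 0.0037 j [-0.5   0.41  0.14  1.97 -0.08  0.77  1.59] w 0.799 F [0.7 1.2 0.3] 0.0
```

```bash
python3 -m inch '[[0.8,0.001,0,-0.001,0,0,0],[0.3,0,0,0,0,0,0],[0.3,0,0,0,0,0,0],[0.3,0,0,0,0,0,0],[0.3,0,0,0,0,0,0],[0.3,0,0,0,0,0,0],[0.3,0,0,0,0,0,0],[0.3,0,0,0,0,0,0]]' 20; python3 -c "
from h import *
to((.526,.1447,.131),np.radians(108.3))"
```

```text
t: 12.18
position: [0.5282, 0.1457, 0.1312]
tool_rot: [-0.505, 3.1, -0.0]
wrist_force: [-0.5, -0.8, 4.0]
gripper_width: 0.399
grasp_force: 20.0
t 12.18 pos [0.5282 0.1457 0.1312] tilt [0.0005 0.0001] shift [ 0.0024 -0.0002  0.0002] rz 0.0035 j [-0.5   0.41  0.14  1.97 -0.08  0.77  1.58] w 0.399 F [-0.5 -0.8  4. ] 20.0
```

```bash
python3 -m inch '[[0.6,0,0,0,0,0,0],[0.6,0,0,0,0,0,0],[0.6,0.002,0,0,0,0,0],[0.3,0,0,0,0,0,0],[0.3,0,0,0,0,0,0],[0.3,0,0,0,0,0,0],[0.3,0,0,0,0,0,0],[0.3,0,0,0,0,0,0]]' 20; python3 -m inch '[[0.3,0,0,0,0,0,0.08],[0.3,0,0,0,0,0,0.08],[0.3,0,0,0,0,0,0.08],[0.3,0,0,0,0,0,0.08],[0.3,0,0,0,0,0,0.08],[0.3,0,0,0,0,0,0.08],[0.3,0,0,0,0,0,0.08],[0.3,0,0,0,0,0,0.08],[0.3,0,0,0,0,0,0.08],[0.3,0,0,0,0,0,0.08]]'; python3 -m inch '[[0.3,0,0,0,0,0,0.08],[0.3,0,0,0,0,0,0.08],[0.3,0,0,0,0,0,0.08],[0.3,0,0,0,0,0,0.08],[0.3,0,0,0,0,0,0.08],[0.3,0,0,0,0,0,0.08],[0.3,0,0,0,0,0,0.08],[0.3,0,0,0,0,0,0.08],[0.3,0,0,0,0,0,0.08],[0.3,0,0,0,0,0,0.08]]';  python3 -m inch '[[0.3,0,0,0,0,0,0.08],[0.3,0,0,0,0,0,0.08],[0.3,0,0,0,0,0,0.08],[0.3,0,0,0,0,0,0.08],[0.3,0,0,0,0,0,0],[0.3,0,0,0,0,0,0]]'; python3 -c "
from h import *
to((.526,.1447,.131),np.radians(108.3));print(env.observe()['moment'])"
```

```text
t: 12.85
position: [0.526, 0.1451, 0.1308]
tool_rot: [0.505, -3.101, 0.0]
wrist_force: [0.4, 0.8, 0.1]
gripper_width: 0.403
grasp_force: 20.0
t: 13.68
position: [0.5256, 0.1442, 0.1308]
tool_rot: [-0.748, -3.05, 0.002]
wrist_force: [-1.4, -3.1, 2.5]
gripper_width: 0.403
grasp_force: 20.0
t: 14.52
position: [0.5248, 0.1437, 0.1308]
tool_rot: [-1.877, -2.517, 0.005]
wrist_force: [-3.8, -5.3, 6.1]
gripper_width: 0.405
grasp_force: 20.0
t: 15.02
position: [0.5244, 0.1437, 0.1308]
tool_rot: [-2.251, -2.19, 0.006]
wrist_force: [-6.5, -4.1, 7.5]
gripper_width: 0.405
grasp_force: 20.0
t 15.02 pos [0.5244 0.1437 0.1308] tilt [-0.0038 -0.0016] shift [ 0.0011  0.0016 -0.0003] rz 1.224 j [-0.87  0.47  0.62  2.   -0.37  0.8  -0.05] w 0.405 F [-6.5 -4.1  7.5] 20.0
[-1.04949273  1.35609781 -0.03118022]
```

```bash
python3 -m inch '[[0.6,0,0,0,0,0,0],[0.6,0,0,0,0,0,0],[0.6,0,0,0,0,0,0],[0.6,0,0,-0.02,0,0,0],[0.6,0,0,-0.03,0,0,-0.09],[0.6,0,0,-0.04,0,0,-0.09],[0.6,0,0,-0.04,0,0,-0.09],[0.6,0,0,-0.04,0,0,-0.08],[0.4,0,-0.04,0,0,0,0],[0.4,0,-0.04,0,0,0,0]]'; python3 -m inch '[[0.4,0,-0.03,0,0,0,0],[0.4,0,0,0,0,0,0]]'
cat > look.py <<'E'
from h import *
import sys
to((.593,.167,.095),np.radians(18.3))
o=[]
for n in('top','side'):
    c=env.camera(n); f=c['frame'];u,v=project(c,(.545,.15,.1))[0].astype(int)
    o.append(cv2.resize(f[v-30:v+30,u-40:u+40],(400,300),interpolation=cv2.INTER_CUBIC))
    m=masks(c);P=pts(c,m['red'],(.525,.145,.06),.08,.13);print(n,len(P),rect(P) if len(P)>3 else 0)
    for k in('lock','dial_top','shackle_bow'):
        print(k,[(round(r['conf'],2),np.round(r['location'],4)) for r in env.tip_of(n,k)[:1]])
cv2.imwrite('pics/'+sys.argv[1],np.hstack(o)[...,::-1])
E
python3 look.py p5.png
```

```text
t: 15.85
position: [0.4524, 0.1205, 0.3034]
tool_rot: [1.831, 2.547, 0.008]
wrist_force: [-1.5, -0.2, -0.6]
gripper_width: 0.49
grasp_force: 0.0
t: 16.02
position: [0.4173, 0.1082, 0.3005]
tool_rot: [-1.832, -2.547, -0.0]
wrist_force: [-0.8, -1.0, -0.0]
gripper_width: 0.4
grasp_force: 0.0
t 16.02 pos [0.4173 0.1082 0.3005] tilt [-0.003   0.0026] shift [-0.0008  0.1857  0.2051] rz 0.0043 j [-1.03 -0.03  0.63  2.06  0.02  1.11 -0.08] w 0.4 F [-0.8 -1.  -0. ] 0.0
top 143 [525.8 145.6  54.8  53.3  13.3]
lock [(0.75, array([0.5267, 0.1468, 0.0756]))]
dial_top [(0.65, array([0.5208, 0.1439, 0.1231]))]
shackle_bow [(0.57, array([0.5937, 0.1598, 0.0934]))]
side 228 [521.4 139.2  53.4  51.2  13.4]
lock [(0.84, array([0.5251, 0.1435, 0.0789]))]
dial_top [(0.49, array([0.5249, 0.1415, 0.1253]))]
shackle_bow [(0.52, array([0.5929, 0.1631, 0.0925]))]
```

View pics/p5.png

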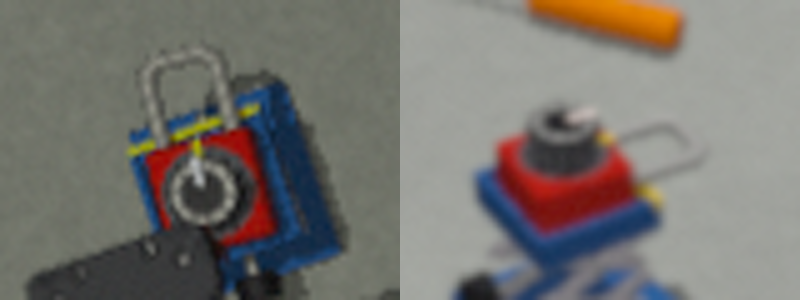

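The white mark sits at the yellow index. The lock turned about 5° within the recess, so its yaw is now about 13°. I'm going to the bow.

```bash
python3 -m inch '[[0.32,0,0,0,0,0,0.09],[0.32,0.003,0.037,0,0,0,0],[0.32,0.002,0.037,0,0,0,0],[0.32,0.002,0.037,0,0,0,0],[0.32,0.002,0.037,0.02,0,0,0],[0.32,0.002,0.036,0.03,0,0,0],[0.32,0,0,0.04,0,0,0],[0.32,0,0,0.04,0,0,0],[0.32,0,0,0.03,0,0,0],[0.32,0,0,0,0,0,0]]'; python3 -m inch '[[0.32,0,0,0,0,0,0],[0.32,0,0,0,0,0,0]]'
python3 - <<'E'
from h import *
to((.5935,.1615,.095),np.radians(13.3))
for n in('top','side'):
    c=env.camera(n)
    print([(round(r['conf'],2),np.round(r['location'],4)) for r in env.tip_of(n,'shackle_bow')[:1]])
E
```

```text
t: 17.25
position: [0.5902, 0.1615, 0.1373]
tool_rot: [-1.943, -2.462, 0.017]
wrist_force: [-0.9, 0.6, -0.9]
gripper_width: 0.319
grasp_force: 0.0
t: 17.42
position: [0.5954, 0.1623, 0.1459]
tool_rot: [1.946, 2.464, 0.002]
wrist_force: [-0.0, 1.1, 0.3]
gripper_width: 0.321
grasp_force: 0.0
t 17.42 pos [0.5954 0.1623 0.1459] tilt [0.0021 0.0001] shift [-0.0003 -0.0021  0.0509] rz 0.0016 j [-0.8   0.55  0.59  1.82 -0.38  0.89  0.2 ] w 0.321 F [-0.   1.1  0.3] 0.0
[(0.48, array([0.5931, 0.1627, 0.0912]))]
[(0.62, array([0.5947, 0.1634, 0.0911]))]
```

```bash
python3 -m inch '[[0.32,0,-0.0015,0.015,0,0,0],[0.32,0,0,0.015,0,0,0],[0.32,0,0,0.012,0,0,0],[0.32,0,0,0.009,0,0,0],[0.32,0,0,0,0,0,0],[0.32,0,0,0,0,0,0]]'; python3 -m inch '[[0.05,0,0,0,0,0,0],[0.05,0,0,0,0,0,0],[0.05,0,0,0,0,0,0],[0.05,0,0,0,0,0,0],[0.05,0,0,0,0,0,0]]' 30; python3 -c "
from h import *
to((.5935,.1615,.095),np.radians(13.3))"
```

```text
t: 18.12
position: [0.5925, 0.1619, 0.0934]
tool_rot: [-1.947, -2.465, 0.0]
wrist_force: [-0.3, -0.4, -0.1]
gripper_width: 0.317
grasp_force: 0.0
t: 18.53
position: [0.5929, 0.162, 0.0939]
tool_rot: [1.946, 2.465, 0.001]
wrist_force: [-0.1, -0.7, 1.8]
gripper_width: 0.092
grasp_force: 30.0
t 18.53 pos [0.5929 0.162  0.0939] tilt [0.0009 0.0003] shift [-0.0006  0.0005 -0.0011] rz 0.002 j [-0.76  0.61  0.55  1.85 -0.43  0.8   0.24] w 0.092 F [-0.1 -0.7  1.8] 30.0
```

```bash
python3 -m inch '[[0.05,0,0.003,0,0,0,0],[0.05,0,0.003,0,0,0,0],[0.05,0,0.003,0,0,0,0],[0.05,0,0.003,0,0,0,0],[0.05,0,0.002,0,0,0,0],[0.05,0,0.002,0,0,0,0],[0.05,0,0,0,0,0,0]]'; python3 -m inch '[[0.05,0,0.001,0,0,0,0],[0.05,0,0.001,0,0,0,0],[0.05,0,0,0,0,0,0]]';python3 look.py p6.png
```

```text
t: 19.12
position: [0.6085, 0.1657, 0.0933]
tool_rot: [1.947, 2.465, 0.0]
wrist_force: [-0.1, 0.1, 1.9]
gripper_width: 0.091
grasp_force: 30.0
t: 19.37
position: [0.609, 0.1658, 0.0929]
tool_rot: [-1.946, -2.464, 0.003]
wrist_force: [-4.0, -1.0, 1.9]
gripper_width: 0.095
grasp_force: 30.0
t 19.37 pos [0.609  0.1658 0.0929] tilt [-0.0022 -0.0006] shift [ 0.0049 -0.0153 -0.0021] rz -0.0856 j [-0.75  0.64  0.54  1.81 -0.43  0.82  0.24] w 0.095 F [-4.  -1.   1.9] 30.0
top 103 [524.2 145.4  50.9  52.5  15.4]
lock [(0.78, array([0.5277, 0.145 , 0.0805]))]
dial_top [(0.55, array([0.5243, 0.1471, 0.1269]))]
shackle_bow []
side 237 [523.5 138.3  53.4  49.4  11.9]
lock [(0.58, array([0.5272, 0.1467, 0.0798]))]
dial_top [(0.53, array([0.5293, 0.1405, 0.1279]))]
shackle_bow [(0.51, array([0.6096, 0.1686, 0.0941]))]
```

```bash
python3 -m inch '[[0.05,0,0.001,0,0,0,0],[0.05,0,0.001,0,0,0,0],[0.05,0,0,0,0,0,0],[0.05,0,0,0,0,0,0]]'; python3 -m inch '[[0.05,0,0.001,0,0,0,0],[0.05,0,0.001,0,0,0,0],[0.05,0,0,0,0,0,0],[0.05,0,0,0,0,0,0]]'; python3 look.py p6.png
```

```text
t: 20.1
position: [0.6107, 0.1666, 0.0929]
tool_rot: [-1.945, -2.464, 0.003]
wrist_force: [-5.7, -1.5, 2.4]
gripper_width: 0.094
grasp_force: 30.0
t: 20.43
position: [0.6109, 0.1669, 0.0922]
tool_rot: [-1.943, -2.462, 0.007]
wrist_force: [-9.1, -1.5, 1.5]
gripper_width: 0.091
grasp_force: 30.0
t 20.43 pos [0.6109 0.1669 0.0922] tilt [-0.0065 -0.0007] shift [ 0.0042 -0.0174 -0.0027] rz -0.0849 j [-0.75  0.64  0.54  1.8  -0.43  0.83  0.24] w 0.091 F [-9.1 -1.5  1.5] 30.0
top 102 [527.  145.7  51.6  52.5  14.7]
lock [(0.77, array([0.5279, 0.1429, 0.079 ]))]
dial_top [(0.56, array([0.5302, 0.1476, 0.1268]))]
shackle_bow [(0.42, array([0.5593, 0.4434, 0.0033]))]
side 252 [525.5 139.3  53.9  50.6  14. ]
lock [(0.79, array([0.5299, 0.1442, 0.0788]))]
dial_top [(0.76, array([0.5321, 0.143 , 0.1263]))]
shackle_bow [(0.7, array([0.6105, 0.1706, 0.0891]))]
```

View pics/p6.png

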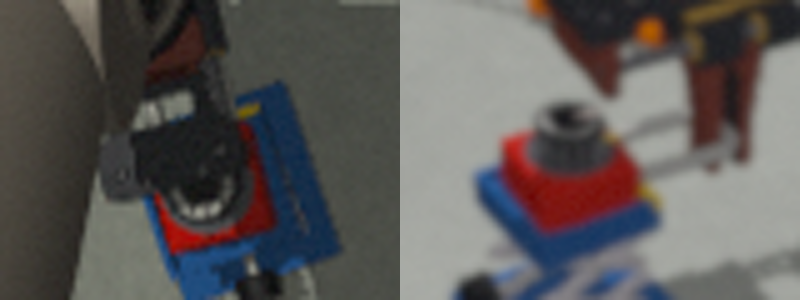

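The shackle is at its stop: the bow-to-lock distance is about 86 mm, the pull force rose to 9 N, and the lock is against the lip but still seated. I'm easing off slightly, tightening the grip and lifting.

```bash
python3 -m inch '[[0.05,0,0,0,0,0,0],[0.05,0,-0.001,0,0,0,0],[0.05,0,0,0,0,0,0],[0.05,0,0,0,0,0,0],[0.05,0,0,0,0,0,0]]' 58;  python3 -m inch '[[0.05,0,0,-0.005,0,0,0],[0.05,0,0,-0.01,0,0,0],[0.05,0,0,-0.01,0,0,0],[0.05,0,0,-0.01,0,0,0],[0.05,0,0,-0.01,0,0,0],[0.05,0,0,-0.01,0,0,0],[0.05,0,0,-0.01,0,0,0],[0.05,0,0,-0.01,0,0,0],[0.05,0,0,-0.01,0,0,0],[0.05,0,0,-0.01,0,0,0]]'
```

```text
t: 21.25
position: [0.6109, 0.1668, 0.0926]
tool_rot: [-1.944, -2.464, 0.005]
wrist_force: [-8.2, -1.4, 2.1]
gripper_width: 0.082
grasp_force: 57.9
t: 22.08
position: [0.613, 0.1669, 0.1895]
tool_rot: [1.947, 2.465, 0.001]
wrist_force: [-0.9, 0.2, -4.5]
gripper_width: 0.088
grasp_force: 58.1
```

```bash
python3 -m inch '[[0.05,0,0,-0.012,0,0,0],[0.05,0,0,-0.015,0,0,0],[0.05,0,0,-0.015,0,0,0],[0.05,0,0,-0.015,0,0,0],[0.05,0,0,-0.015,0,0,0],[0.05,0,0,-0.015,0,0,0],[0.05,0,0,-0.015,0,0,0],[0.05,0,0,-0.015,0,0,0],[0.05,0,0,-0.01,0,0,0],[0.05,0,0,-0.005,0,0,0]]'; python3 -m inch '[[0.05,0,0,0,0,0,0],[0.05,0,0,0,0,0,0],[0.05,0,0,0,0,0,0],[0.05,0,0,0,0,0,0],[0.05,0,0,0,0,0,0],[0.05,0,0,0,0,0,0],[0.05,0,0,0,0,0,0],[0.05,0,0,0,0,0,0],[0.05,0,0,0,0,0,0],[0.05,0,0,0,0,0,0]]'
python3 - <<'E'
from h import *
o=[]
for n in('top','side'):
    c=env.camera(n);f=c['frame'];u,v=project(c,(.6,.16,.25))[0].astype(int)
    o.append(cv2.resize(f[v-60:v+60,u-80:u+80],(400,300),interpolation=cv2.INTER_CUBIC))
    for k in('lock_mid','shackle_bow','dial_top','pot','jar','driver'):
        print(k,[(round(r['conf'],2),np.round(r['location'],4)) for r in env.tip_of(n,k)[:1]])
cv2.imwrite('pics/p7.png',np.hstack(o)[...,::-1])
E
```

```text
t: 22.92
position: [0.6134, 0.1667, 0.3224]
tool_rot: [1.947, 2.464, 0.003]
wrist_force: [0.7, -0.1, -4.9]
gripper_width: 0.086
grasp_force: 58.1
t: 23.75
position: [0.6129, 0.1668, 0.3204]
tool_rot: [-1.947, -2.466, -0.0]
wrist_force: [0.6, 0.0, -4.7]
gripper_width: 0.085
grasp_force: 58.1
lock_mid [(0.81, array([0.5356, 0.1464, 0.2818]))]
shackle_bow [(0.65, array([0.6104, 0.1675, 0.317 ]))]
dial_top [(0.69, array([0.5216, 0.1467, 0.3141]))]
pot [(0.63, array([ 0.5231,  0.1494, -0.0008]))]
jar [(0.94, array([ 0.6387, -0.3923, -0.0009]))]
driver [(0.6, array([0.5254, 0.1438, 0.0799]))]
lock_mid [(0.88, array([0.5336, 0.1484, 0.2833]))]
shackle_bow [(0.7, array([0.6128, 0.1702, 0.318 ]))]
dial_top [(0.7, array([0.5231, 0.1442, 0.3178]))]
pot [(0.68, array([ 0.7495, -0.0154, -0.0009]))]
jar [(0.68, array([ 0.6368, -0.3903, -0.0024]))]
driver [(0.56, array([0.5657, 0.4392, 0.001 ]))]
```

View pics/p7.png

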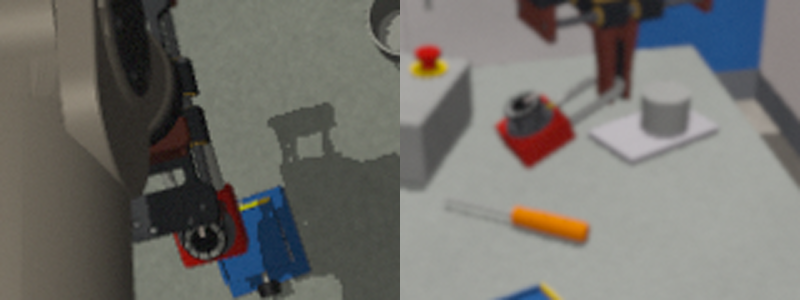

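The side view shows the lock held by the opened bow, tilted about 25° and well clear of the jack. Bow to body is 87 mm. I'm checking that it's still.

```bash
python3 -m inch '[[0.05,0,0,0,0,0,0],[0.05,0,0,0,0,0,0],[0.05,0,0,0,0,0,0],[0.05,0,0,0,0,0,0],[0.05,0,0,0,0,0,0],[0.05,0,0,0,0,0,0],[0.05,0,0,0,0,0,0],[0.05,0,0,0,0,0,0],[0.05,0,0,0,0,0,0],[0.05,0,0,0,0,0,0]]'
python3 - <<'E'
from h import *
for n in('top','side'):
    c=env.camera(n)
    for k in('lock_mid','shackle_bow'):
        print(k,[(round(r['conf'],2),np.round(r['location'],4)) for r in env.tip_of(n,k)[:1]])
P=pts(c,masks(c)['red'],(.54,.146,.07),.2,.36);print(len(P),P.mean(0))
E
```

```text
t: 25.28
position: [0.6129, 0.1668, 0.3204]
tool_rot: [-1.947, -2.466, 0.0]
wrist_force: [0.1, 0.9, -5.7]
gripper_width: 0.086
grasp_force: 58.1
lock_mid [(0.85, array([0.5334, 0.1465, 0.2795]))]
shackle_bow [(0.42, array([0.613 , 0.1634, 0.3158]))]
lock_mid []
shackle_bow [(0.47, array([0.6131, 0.1709, 0.3166]))]
277 [0.53432554 0.12503242 0.29139317]
```

```bash
python3 -m inch '[[0.05,0,0,0,0,0,0],[0.05,0,0,0,0,0,0],[0.05,0,0,0,0,0,0],[0.05,0,0,0,0,0,0],[0.05,0,0,0,0,0,0],[0.05,0,0,0,0,0,0],[0.05,0,0,0,0,0,0],[0.05,0,0,0,0,0,0],[0.05,0,0,0,0,0,0],[0.05,0,0,0,0,0,0]]' >/dev/null
python3 - <<'E'
from h import *
c=env.camera('side')
P=pts(c,masks(c)['red'],(.54,.146,.07),.2,.36);print(len(P),P.mean(0))
print(env.observe()['t'])
if abs(P[:,2].mean()-.2914)<.001: print(env.hand_in())
E
```

```text
277 [0.53398305 0.12478872 0.29115189]
26.4667
the job is handed in; nothing more can be done
None
```

The job is handed in at about 26 s. The lock was seated, dialled to the index, its shackle pulled to the stop, and it is held still by the open bow with its body about 19 cm above where it sat. The pot, jar and screwdriver were not touched.

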